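# Brush the bombilla and snap its lid onto the mate

### The arm

A 6-joint arm with a two-finger parallel gripper is mounted at the origin on the work surface. World frame = base frame: x ahead of the robot, y to its left, z up, the work surface at z = 0. Lengths are in m, angles in rad, forces in N, time in s.
With the tool pointing down it reaches from about 0.35 to 0.775 m from the base axis. Payload 5.5 kg.
Tool frame: the origin (TCP) lies midway between the tips of the shut fingers; the grasp point (between the pads) lies 19 mm behind it; z points along the fingers, y is the line along which they close (so a half turn about z gives the same grasp; the last joint's range is limited). The gripper opens to 85 mm and grips with 20 to 120 N. Pads are 22 mm wide; open, the fingers measure 114 mm over their backs; the gripper's body (76 mm by 85 mm) begins 54 mm behind the grasp point. The pads swing forward as they close: fully open they stand 13 mm farther back than shut.
Start: joints at [1.198, 0.313, 0.046, 1.304, 0, 1.431], TCP at [0.133, 0.56, 0.231] pointing down, gripper open.
Joint ranges: [-2.76, 2.76], [-0.86, 1.69], [-1.03, 1.26], [-2.2, 2.34], [-1.47, 1.5], [-3.14, 3.14]. Speed limits (rad/s): [2.57, 2.57, 3.14, 3.14, 3.14, 3.14].

### API

Orientations are given as a unit quaternion [w, x, y, z].
In Python, from rig import bot gives the robot as it stands.
- The arm moves only by the shell command python3 -m pendant 'ROWS' [FORCE]. ROWS is JSON, a list that holds one entry, the list of rows, each a list of 7 numbers: the shift along the tool's x, y, z in m, then the turn, a rotation vector about the tool's x, y, z in degrees, then the finger opening in m, from 0 to 0.0854. A call has exactly 10 rows; each row shifts and turns the commanded pose from where the row before left it, along the tool's axes as they then stand; what a row does not reach is not made up. A row lasts 1/10 s, in which the tool goes at most 50 mm and 8.59 degrees, less where a joint would pass 70% of its speed; a pose out of reach is approached as far as the arm can. A call with a gripper value outside its range is refused whole. The fingers move at their own pace and stop on an object; FORCE is the grip in N (left out, the last holds). Time passes only in rows, so rows that do not move let the fingers close, or fill a call up. It gives the time, the measured TCP pose, the force, the opening and the grip force at its end, in the units of the state.
- bot.get_state(): the state, without advancing time (a new reading comes with each control period).
- bot.camera(name): name is "scene" or "top" or "wrist"; returns (picture, depth): 480x640x3 uint8, red, green, blue; 480x640 float32, m along the optical axis (not along the pixel's ray), 0 where there is no reading.
- bot.get_calibration(name): a dict with "fov_y" (degrees; the focal length in pixels is half the picture's height over the tangent of half this angle, whatever the lens; pixels are square), "cx", "cy" (the principal point, pixels), "rvec" (rotation vector, rad) and "tvec" (3), from world to camera coordinates, as OpenCV has them; the wrist camera has in their place "mount" (4x4, takes a point from camera to tool coordinates, whose origin is the TCP and whose axes are the flange's). Camera axes: x right, y down, z forward; pixel columns grow to the right and rows downward; lengths in m; the calibration is good to about 2 mm. A picture is of the moment at which its call begins: read the wrist's pose just before it. get_calibration takes no time and is no camera call.
- bot.job_done(): hands the job in; it is judged then, once.
Trained networks look in the newest picture that a camera, given by its name, has taken for a name from the list of things; names that differ only in an ending like _2 or _b are one class to them, and where a whole thing is asked for, a point or a joint stands for the part that bears it (a point fixed in the world has none). Each returns a list of dicts, best first, with "confidence" (0 to 1); they miss things now and then, are a little off and sometimes report something else, mostly with a low value. They report only what shows in the picture. A call takes as long as a camera call.
- bot.spot_in(camera, label): "pixel" ([column, row] in pixels, amid what is visible of it).
- bot.landmark_of(camera, label): "pixel" ([column, row] in pixels: a listed point, or the origin of a listed thing).
The state is a dict: "clock": time; "joint_positions": joint angles; "joint_vel": joint speeds; "tau": joint torques, N m; "position": TCP position; "orientation": TCP orientation; "ft_force": force on the tool from outside, world axes, zero at the start; "torque": the same for the moment, N m; "grip_width": finger opening in m; "grip_force": force on a finger pad.
Only numpy, scipy, OpenCV 4.12 (cv2) and the standard library are available. Lean on these libraries where they do the work, as an engineer would, in place of code of your own. Each camera call takes 0.05 s, during which the arm holds its last target. There are 200 camera calls.

### The job

Pick the copper lid with the bombilla through it off the drying stand by its cork grip, dip the strainer end well down into the blue brush pot and lift it out again, without pushing the pot or the other things on the shelf out of place. Then lower the bombilla into the black mate and press the lid straight down until it clicks past the steel beads and sits flat all round on the gasket. Keep pressing after the click: finish while still holding the cork grip and pushing the lid firmly down.

Things in the scene. Friction and masses are not known exactly. Their poses are not given: they have to be found in the camera images.
- lid: Loose copper-toned round snap lid, 60 mm diameter, 26 mm high, with an 8 mm bombilla (metal straw) fixed upright through it; 120 g, give or take a third. Origin: centre of the skirt's lower edge; z up the bombilla. Skirt: open below, 22 mm deep, with an inward lip (46 mm inner diameter, 3 mm high) at its lower edge. Mouthpiece ends at z = 88 mm. Starts upright on the stand, bombilla hanging down.
- grip (a point): Point on the axis of the square cork grip above the lid, 50 mm above the lid's origin: grip here from above. The cork is 16 x 16 mm, its sides along the lid's x and y, from 26 mm (lid's top) to 68 mm above the lid's origin. Axes as the lid's.
- strainer_tip (a point): Lowest point of the bombilla's strainer (16 mm diameter, 28 mm long), 70 mm below the lid's origin.
- stand: Wooden drying stand, fixed: a disc foot of 84 mm diameter, three thin rods and a ring of 68 mm diameter, 30 mm hole, whose top is 90 mm above the shelf; a 5 mm high spigot of 40 mm diameter on the ring centres the lid's skirt. Origin: centre of the underside. Lift the lid straight up at least 80 mm to clear it.
- pot: Small blue ceramic brush pot, open above, loose, about 350 g, 64 mm outer diameter, 55 mm high, 56 mm inner diameter, inner floor 6 mm up; soft bristles round its inner wall (seen only, they do not resist). Origin: centre of the underside.
- pot_rim (a point): Centre of the brush pot's open mouth, 55 mm above its underside.
- mate: Matte black steel mate (drinking vessel), fixed upright, 80 mm diameter, hollow. Origin: centre of the underside. Its neck, 42 mm in diameter, narrows to 35 mm at the top (103 mm above the underside); opening 28 mm wide. Four sprung steel beads stand out of the neck, 93 mm above the underside, to 51 mm across; the lid's lip must be forced over them.
- gasket: Flat pale ring of 68 mm diameter round the foot of the mate's neck on which the lid's skirt comes to sit; fixed to the mate. Origin: centre of its underside, 80 mm above the mate's underside.
- seat (a point): Centre of the gasket's top face, 85 mm above the mate's underside: the lid's origin comes here when fully home. Pressed down, the lid meets the beads about 12 mm above this point; the resistance climbs to 7 to 10 N within about 4 mm, drops at the click, the beads then pull the lid down with a few newtons, and the gasket, which is stiff, stops it. Pressing on it with 8 to 20 N is firm.
- jar: Bystander: frosted glass jar with clamp lid, 96 mm diameter, 137 mm high.
- dish: Bystander: white ceramic dish, 140 mm diameter, 30 mm high.
- spoon: Bystander: wooden spoon, 220 mm long, lying.
- canister: Bystander: green can, 80 mm diameter, 130 mm high.
- cup: Bystander: terracotta cup, 72 mm diameter, 70 mm high.
- coasters: Bystander: round stack of cork coasters, 94 mm diameter, 30 mm high.

How it is judged:
By the outcome, as a careful person would: the job done as asked, in the order asked, and still so for the second after the job is handed in, while the arm keeps its last pose, push and grip.
It also fails if it takes over 51 s, if anything falls off the work surface, if the arm or the gripper's body presses on something with over 40 N, if the wrist force passes 120 N, or if a joint passes its speed limit or range.

## Working session

There is one attempt and no reset: what is moved stays moved. The work goes in short steps, Python scripts to look and compute and a shell command to move; the robot and the scene stay as the last step left them, time stands still between calls to the robot, and variables do not carry over. Pictures are saved under pics/ and viewed, at most 10 in all, crops included, and the job is handed in when it is done.

```bash
mkdir -p pics; cat > h.py <<'E'
import numpy as np, cv2
from rig import bot
from scipy.spatial.transform import Rotation as R
def Rq(q): return R.from_quat([q[1],q[2],q[3],q[0]]).as_matrix()
def cam(name):
    """K, Rwc, centre (world)"""
    c=bot.get_calibration(name); f=240/np.tan(np.radians(c['fov_y'])/2)
    K=np.array([[f,0,c['cx']],[0,f,c['cy']],[0,0,1]])
    if 'mount' in c:
        s=bot.get_state(); T=np.eye(4); T[:3,:3]=Rq(s['orientation']); T[:3,3]=s['position']
        M=T@np.array(c['mount']); return K,M[:3,:3],M[:3,3]
    r=cv2.Rodrigues(np.array(c['rvec'],float))[0]; return K,r.T,-r.T@np.array(c['tvec'],float).ravel()
def ray(C,p):
    d=C[1]@np.linalg.solve(C[0],[p[0],p[1],1.]); return C[2],d
def tri(rays):
    A=np.zeros((3,3));b=np.zeros(3)
    for o,d in rays:
        d=d/np.linalg.norm(d);P=np.eye(3)-np.outer(d,d);A+=P;b+=P@o
    x=np.linalg.solve(A,b); return x,[round(float(np.linalg.norm(np.cross(x-o,d/np.linalg.norm(d))))*1000,1) for o,d in rays]
def atz(C,p,z):
    o,d=ray(C,p); return o+d*(z-o[2])/d[2]
E
python3 - <<'E'
from h import *
np.set_printoptions(precision=3,suppress=True)
print(bot.get_state())
ims={}
L={}
for n in ['scene','top','wrist']:
    C=cam(n); im,d=bot.camera(n); cv2.imwrite(f'pics/{n}0.png',im[:,:,::-1]); np.save(f'pics/{n}_d0.npy',d)
    print(n,'centre',C[2],'fwd',C[1][:,2],C[0][0,0])
    for l in ['grip','lid','stand','pot_rim','pot','mate','seat','gasket','strainer_tip','jar','dish','spoon','canister','cup','coasters']:
        r=bot.landmark_of(n,l)
        if r: 
            r=r[0];print(l,np.round(r['pixel'],1),round(r['confidence'],2)); 
            if r['confidence']>.4: L.setdefault(l,[]).append(ray(C,r['pixel']))
for l in L:
    if len(L[l])>1: print('TRI',l,*tri(L[l]))
E
```

```text
{'clock': 0.0, 'joint_positions': array([ 1.198,  0.314,  0.045,  1.304, -0.   ,  1.431]), 'joint_vel': array([ 0.   ,  0.001,  0.002, -0.001, -0.   , -0.001]), 'tau': array([ -0.   , -48.063,  29.853,   0.019,  -0.   ,  -0.   ]), 'position': array([0.132, 0.559, 0.23 ]), 'orientation': array([-0.   ,  0.116,  0.993, -0.001]), 'ft_force': array([0.055, 0.312, 0.41 ]), 'torque': array([-0.008, -0.047,  0.029]), 'grip_force': 0.0, 'grip_width': 0.08517626721940029}
scene centre [ 1.129 -0.837  0.999] fwd [-0.408  0.635 -0.655] 575.7019579004775
grip [250.7 272.4] 0.7
lid [254.1 293.7] 0.63
stand [255.9 316.7] 0.62
pot_rim [321.1 271.6] 0.81
pot [318.9 286.8] 0.86
mate [326.8 218.6] 0.64
seat [415.5 264.4] 0.56
gasket [327.5 199.4] 0.49
strainer_tip [255.4 316.4] 0.58
jar [416.  262.4] 0.6
dish [336.4 358.3] 0.89
spoon [183.6 418.4] 0.76
canister [386.1 185.8] 0.9
cup [385.  308.2] 0.92
coasters [133.  362.9] 0.6
top centre [0.457 0.005 1.123] fwd [ 0.139 -0.009 -0.99 ] 452.6958919790421
grip [408.  260.5] 0.69
lid [404.5 258.8] 0.98
stand [401.5 266.1] 0.65
pot_rim [331.4 232. ] 0.57
p
[... 288 characters left out ...]
11 -0.074 -0.947] 348.83490106429775
pot_rim [137.5 475.7] 0.22
mate [139.6 474.8] 0.62
TRI grip [ 0.535 -0.177  0.143] [0.0, 0.0]
TRI lid [ 0.543 -0.18   0.085] [0.4, 0.4]
TRI stand [ 0.537 -0.182  0.008] [5.9, 5.9]
TRI pot_rim [ 0.611 -0.014  0.058] [1.6, 1.6]
TRI pot [ 0.602 -0.005 -0.005] [3.1, 3.1]
TRI mate [0.479 0.207 0.004] [6.4, 5.5, 5.5]
TRI seat [ 0.597  0.309 -0.171] [115.8, 115.8]
TRI gasket [0.482 0.205 0.079] [1.0, 1.0]
TRI jar [0.76  0.195 0.008] [0.4, 0.4]
TRI dish [ 0.756 -0.177  0.012] [1.2, 1.2]
TRI spoon [ 0.578 -0.459 -0.006] [5.0, 5.0]
TRI canister [ 0.53   0.457 -0.004] [1.4, 1.4]
TRI cup [ 0.766  0.019 -0.002] [1.3, 1.3]
TRI coasters [ 0.404 -0.418 -0.006] [2.8, 2.8]
```

View pics/scene0.png

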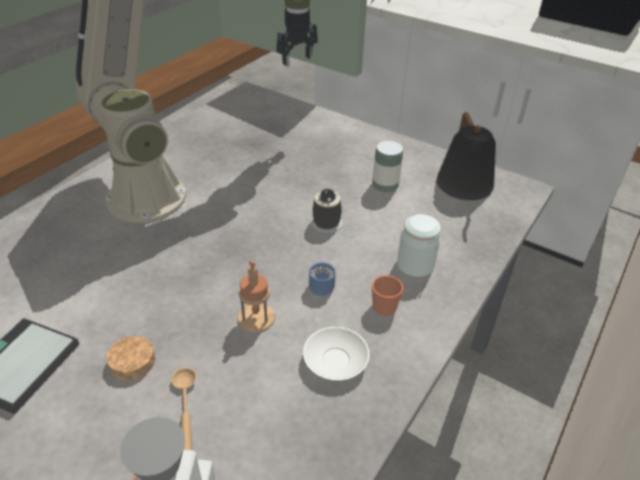

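View pics/top0.png

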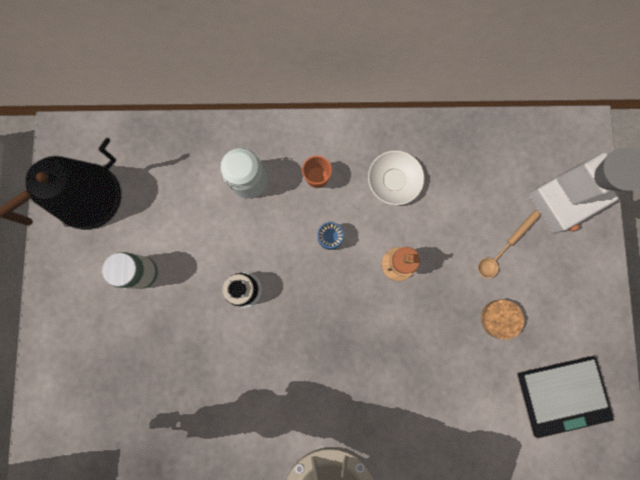

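The scene picture shows the copper lid on its stand at (254,290), the pot at (322,278) and the mate at (327,208). In the top picture they are at (405,260), (330,236) and (240,289). All of these agree with the networks. I'll move to the mate first for a wrist look.

```bash
python3 -m pendant '[[[-0.038,-0.0238,0,0,0,0,0.085],[-0.038,-0.0238,0,0,0,0,0.085],[-0.038,-0.0238,0,0,0,0,0.085],[-0.038,-0.0238,0,0,0,0,0.085],[-0.038,-0.0238,0,0,0,0,0.085],[-0.038,-0.0238,0,0,0,0,0.085],[-0.038,-0.0238,0,0,0,0,0.085],[-0.038,-0.0238,0,0,0,0,0.085],[-0.038,-0.0238,0,0,0,0,0.085],[-0.038,-0.0238,0,0,0,0,0.085]]]' 40
cat > look.py <<'E'
import sys; from h import *
np.set_printoptions(precision=4,suppress=True)
# look.py tag label...: wrist picture, landmark rays triangulated with top, scene
s=bot.get_state(); print('tcp',s['position'],s['orientation'])
Cs={n:cam(n) for n in ['wrist','top','scene']}
for n in Cs:
    im,d=bot.camera(n); cv2.imwrite(f'pics/{n}_{sys.argv[1]}.png',im[:,:,::-1]); np.save(f'pics/{n}_{sys.argv[1]}.npy',d)
for l in sys.argv[2:]:
    rs=[]
    for n in Cs:
        r=bot.landmark_of(n,l)
        if r: print(n,l,np.round(r[0]['pixel'],1),round(r[0]['confidence'],2))
        if r and r[0]['confidence']>.4: rs.append(ray(Cs[n],r[0]['pixel']))
    if len(rs)>1: print('TRI',l,*tri(rs),'w+top',*tri(rs[:2]))
E
python3 look.py mate mate gasket seat
```

```text
clock: 3.4
position: [0.4487, 0.2388, 0.2316]
orientation: [0.0, 0.116, 0.993, 0.0]
ft_force: [-0.6, 0.6, 0.2]
grip_width: 0.0851
grip_force: 0.0
tcp [0.4487 0.2388 0.2316] [0.0003 0.1162 0.9932 0.0003]
wrist mate [296.4 231.3] 0.77
top mate [244.5 287.9] 0.81
scene mate [327.7 223.1] 0.85
TRI mate [ 0.484   0.2043 -0.0027] [2.4, 2.3, 3.0] w+top [ 0.4844  0.2034 -0.0116] [0.3, 0.3]
top gasket [235.5 290.3] 0.57
scene gasket [324.3 201.9] 0.64
TRI gasket [0.4749 0.2087 0.0658] [3.3, 3.3] w+top [0.4749 0.2087 0.0658] [3.3, 3.3]
top seat [237.2 287.8] 0.69
scene seat [383.4 185.4] 0.67
TRI seat [0.546  0.2328 0.1313] [74.5, 74.5] w+top [0.546  0.2328 0.1313] [74.5, 74.5]
```

View pics/wrist_mate.png

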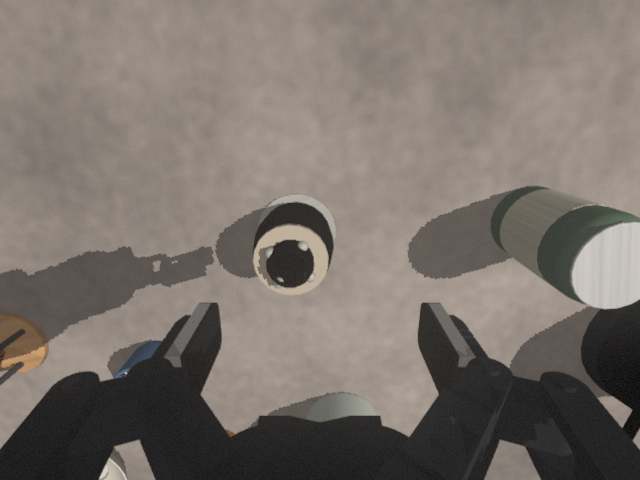

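The wrist picture shows the gasket as a pale ring centred near (291,260), with the beads and black mouth inside it. The canister and pot are off to the sides. I'll refine the gasket centre from the ring itself, then move on to the lid.

```bash
python3 - <<'E'
from h import *
im=cv2.imread('pics/wrist_mate.png'); d=np.load('pics/wrist_mate.npy'); C=cam('wrist')
hsv=cv2.cvtColor(im,cv2.COLOR_BGR2HSV); print(im[287,292],im[235,300-45],hsv[287,292],hsv[205,326],hsv[150,300])
m=((hsv[:,:,2]>150)&(hsv[:,:,1]>25)).astype(np.uint8); m[:215]=0;m[310:]=0;m[:,:245]=0;m[:,345:]=0
c=max(cv2.findContours(m,0,2)[0],key=cv2.contourArea); h=cv2.convexHull(c); e=cv2.fitEllipse(h); print(e)
v,u=np.nonzero(m); 
P=[]
for a,b in zip(u,v):
    if d[b,a]>0: o,r=ray(C,(a,b)); P.append(o+r*d[b,a])
P=np.array(P); print(len(P),np.percentile(P,[2,50,98],axis=0)); print((np.percentile(P,1,axis=0)+np.percentile(P,99,axis=0))/2)
H=np.array([atz(C,p,np.median(P[:,2])) for p in h.reshape(-1,2)]).astype(np.float32)
print(cv2.minEnclosingCircle(H[:,:2]), cv2.fitEllipse(H[:,:2]*1000))
E
python3 -m pendant '[[[-0.005,-0.042,0,0,0,0,0.085],[-0.005,-0.042,0,0,0,0,0.085],[-0.005,-0.042,0,0,0,0,0.085],[-0.005,-0.042,0,0,0,0,0.085],[-0.005,-0.042,0,0,0,0,0.085],[-0.005,-0.042,0,0,0,0,0.085],[-0.015,-0.03,0,0,0,0,0.085],[-0.03,-0.03,0,0,0,0,0.085],[-0.03,-0.03,0,0,0,0,0.085],[-0.036,-0.03,0,0,0,0,0.085]]]'
python3 look.py lid grip lid stand pot_rim pot
```

```text
[ 90 101 109] [61 64 68] [ 17  44 109] [ 12  32 157] [ 12  35 162]
((303.3741760253906, 273.45855712890625), (108.14783477783203, 138.7703399658203), 41.21065139770508)
5008 [[ 4.49342443e-01  1.30527433e-01 -2.03016888e-03]
 [ 5.27951341e-01  2.13828144e-01 -2.55764874e-05]
 [ 5.81001097e-01  2.56666507e-01  8.54933286e-02]]
[0.51560178 0.19325233 0.04174151]
clock: 5.0
position: [0.4992, -0.1552, 0.2317]
orientation: [0.0, 0.116, 0.993, 0.0]
ft_force: [0.8, 0.1, 0.2]
grip_width: 0.0849
grip_force: 0.0
tcp [ 0.4992 -0.1552  0.2317] [0.0003 0.1159 0.9933 0.    ]
wrist grip [300.8 295.4] 0.72
top grip [408.8 261.2] 0.43
scene grip [250.9 274.7] 0.89
TRI grip [ 0.5365 -0.1793  0.1399] [2.2, 2.7, 1.1] w+top [ 0.533  -0.1771  0.1515] [0.3, 0.3]
wrist lid [304.9 268.9] 0.56
top lid [402.2 258.2] 0.49
scene lid [254.8 291. ] 0.64
TRI lid [ 0.5425 -0.1762  0.0886] [2.7, 3.1, 0.9] w+top [ 0.5463 -0.1785  0.0743] [1.7, 1.7]
wrist stand [308.8 232.1] 0.72
top stand [400.5 264.3] 0.43
scene stand [257.4 315.9] 0.67
TRI stand [ 0.5376 -0.1776  0.0053] [4.2, 6.3, 5.8] w+top [ 0.536  -0.18    0.0026] [4.5, 4.5]
wrist pot_rim [480.4 280.6] 0.62
top pot_rim [331.3 231.3] 0.96
scene pot_rim [323.9 272.3] 0.77
TRI pot_rim [ 0.6131 -0.0118  0.0524] [2.9, 2.1, 2.6] w+top [ 0.6143 -0.0121  0.047 ] [1.7, 1.7]
top pot [328.7 235.4] 0.89
scene pot [320. 289.] 0.72
TRI pot [ 0.6095 -0.01   -0.0042] [4.0, 4.0] w+top [ 0.6095 -0.01   -0.0042] [4.0, 4.0]Traceback (most recent call last):
  File "<stdin>", line 12, in <module>
cv2.error: OpenCV(4.12.0) /io/opencv/modules/imgproc/src/shapedescr.cpp:201: error: (-215:Assertion failed) count >= 0 && (depth == CV_32F || depth == CV_32S) in function 'minEnclosingCircle'
```

View pics/wrist_lid.png

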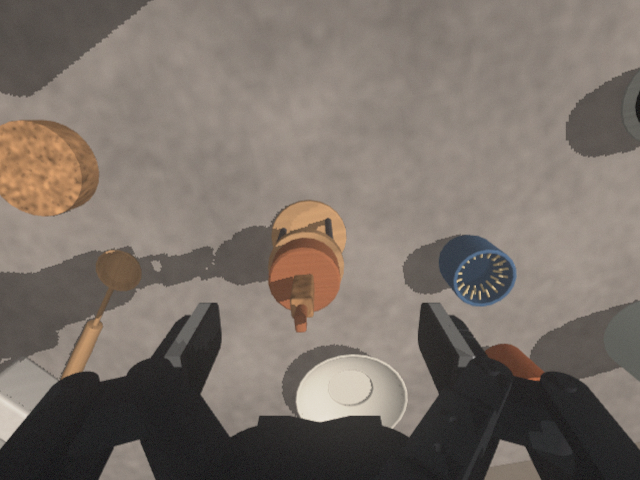

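The wrist picture shows the lid disc at about (305,272), with the cork and mouthpiece rising to (300,330), and the pot mouth at (483,278). Next I'll fit the lid, cork, pot rim and gasket from the depth clouds.

```bash
cat >> h.py <<'E'
def camat(pos,q):
    c=bot.get_calibration('wrist'); K=cam('top')[0].copy(); f=240/np.tan(np.radians(c['fov_y'])/2)
    K=np.array([[f,0,c['cx']],[0,f,c['cy']],[0,0,1]]); T=np.eye(4);T[:3,:3]=Rq(q);T[:3,3]=pos;M=T@np.array(c['mount']);return K,M[:3,:3],M[:3,3]
def cloud(C,d):
    v,u=np.mgrid[:480,:640]; D=np.stack([(u-C[0][0,2])/C[0][0,0],(v-C[0][1,2])/C[0][1,1],np.ones_like(u)],-1)*d[...,None]
    return D@C[1].T+C[2]
def near(P,d,xy,r,z0,z1): 
    return (d>0)&(np.hypot(P[...,0]-xy[0],P[...,1]-xy[1])<r)&(P[...,2]>z0)&(P[...,2]<z1)
def circ(Q,r):
    from scipy.optimize import least_squares
    Q=cv2.convexHull(Q[:,:2].astype(np.float32)).reshape(-1,2)
    s=least_squares(lambda p:np.hypot(Q[:,0]-p[0],Q[:,1]-p[1])-p[2],[*Q.mean(0),r],loss='soft_l1',f_scale=.001); return np.round(s.x,4),round(1000*np.sqrt(2*s.cost/len(Q)),2)
E
python3 - <<'E'
from h import *
np.set_printoptions(precision=4,suppress=True)
q=[.0,.116,.9932,0]
W={'mate':camat([.4487,.2388,.2316],q),'lid':camat([.4992,-.1552,.2317],q)}
def do(cam_,tag,C):
    d=np.load(f'pics/{cam_}_{tag}.npy'); P=cloud(C,d); hsv=cv2.cvtColor(cv2.imread(f'pics/{cam_}_{tag}.png'),cv2.COLOR_BGR2HSV)
    def f(name,xy,r,z0,z1,rad):
        Q=P[near(P,d,xy,r,z0,z1)]
        if len(Q)>15: print(cam_,tag,name,len(Q),'medz',np.median(Q[:,2]),'circ',*circ(Q,rad))
    f('gasket',(.482,.205),.045,.078,.091,.034)
    f('matetop',(.482,.205),.03,.096,.108,.017)
    f('lidtop',(.537,-.179),.045,.108,.121,.03)
    f('potrim',(.612,-.012),.045,.047,.062,.032)
    f('mouth',(.537,-.179),.03,.17,.19,.005)
    m=near(P,d,(.537,-.179),.03,.125,.162); Q=P[m]
    if len(Q)>15: print('cork',len(Q),Q.mean(0),cv2.minAreaRect((Q[:,:2]*1000).astype(np.float32)))
    m=near(P,d,(.537,-.179),.03,.150,.162); Q=P[m]
    if len(Q)>15: print('corktop',len(Q),np.median(Q,0),cv2.minAreaRect((Q[:,:2]*1000).astype(np.float32)))
do('wrist','mate',W['mate']);do('wrist','lid',W['lid']);do('top','lid',cam('top'));do('scene','lid',cam('scene'))
im=cv2.imread('pics/wrist_lid.png')[190:350,230:390]; cv2.imwrite('pics/crop1.png',cv2.resize(im,None,fx=3.7,fy=3.7,interpolation=cv2.INTER_CUBIC))
E
```

```text
wrist mate gasket 2575 medz 0.084434282478632 circ [0.4813 0.2047 0.034 ] 0.22
wrist mate matetop 845 medz 0.10102733558565813 circ [0.4819 0.2039 0.0223] 1.12
wrist mate potrim 97 medz 0.053542528894519215 circ [ 0.5977 -0.0106  0.0224] 0.58
wrist lid lidtop 3042 medz 0.11520458424441304 circ [ 0.5402 -0.1778  0.0299] 0.18
wrist lid potrim 1110 medz 0.05348035428120729 circ [ 0.6074 -0.0097  0.0318] 0.24
wrist lid mouth 252 medz 0.17669668404009958 circ [ 0.5397 -0.1783  0.0061] 0.66
cork 755 [ 0.5355 -0.1763  0.1481] ((539.8070678710938, -177.79164123535156), (16.15132713317871, 16.50269317626953), 80.10941314697266)
corktop 420 [ 0.5361 -0.1756  0.1567] ((539.8736572265625, -177.80322265625), (16.154071807861328, 16.361127853393555), 80.064697265625)
top lid gasket 416 medz 0.08426699468319099 circ [0.4808 0.2038 0.0337] 0.47
top lid matetop 133 medz 0.10076967177699991 circ [0.4807 0.2042 0.0204] 1.2
top lid lidtop 138 medz 0.11571132663714156 circ [ 0.5404 -0.1771  0.028 ] 1.84
top lid potrim 162 medz 0.05391874362696325 circ [ 0.6066 -0.0099  0.0313] 0.35
scene lid gasket 244 medz 0.08598917636919012 circ [0.4823 0.2017 0.0354] 1.02
scene lid matetop 109 medz 0.10022015971766618 circ [0.4845 0.2029 0.0227] 1.28
scene lid lidtop 395 medz 0.11687464224821564 circ [ 0.5415 -0.1787  0.0303] 0.73
scene lid potrim 241 medz 0.05334629605823038 circ [ 0.6082 -0.0105  0.0327] 1.16
scene lid mouth 27 medz 0.1782710368494277 circ [ 0.5415 -0.18    0.0056] 0.71
cork 134 [ 0.5438 -0.1817  0.1454] ((542.8804931640625, -178.65989685058594), (17.779874801635742, 18.933916091918945), 75.54872131347656)
corktop 55 [ 0.5444 -0.1818  0.1574] ((542.6425170898438, -178.96127319335938), (17.39188575744629, 17.249906539916992), 87.96367645263672)
```

View pics/crop1.png

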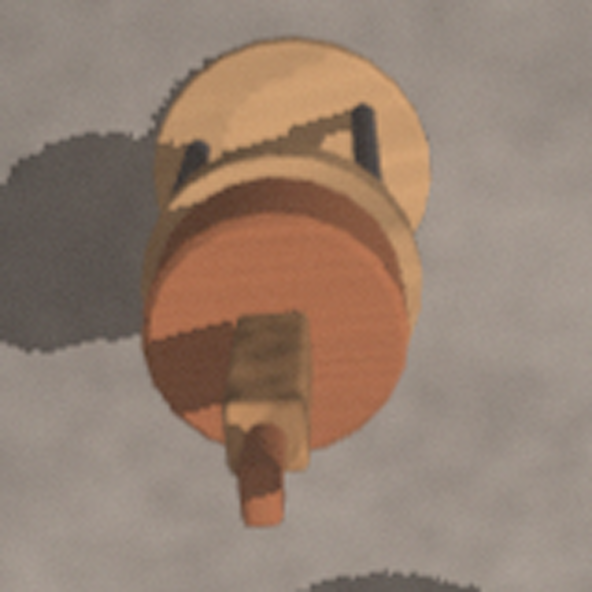

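The fits agree well: lid at (0.540,-0.178) with its cork sides at 80°, pot at (0.607,-0.010) and gasket at (0.4813,0.2045). The crop shows the square cork rising upright from the lid's centre, at about (268,400) in the crop. I'll align, descend and grip.

```bash
python3 -m pendant '[[[-0.0225,-0.0063,0,0,0,0,0.085],[-0.0225,-0.0063,0,0,0,0,0.085],[0,0,0,0,0,-3.4,0.085],[0,0,0.02,0,0,0,0.085],[0,0,0.025,0,0,0,0.085],[0,0,0.025,0,0,0,0.085],[0,0,0.025,0,0,0,0.085],[0,0,0.0147,0,0,0,0.085],[0,0,0,0,0,0,0.085],[0,0,0,0,0,0,0.085]]]' 80
python3 -m pendant '[[[0,0,0,0,0,0,0.05],[0,0,0,0,0,0,0.03],[0,0,0,0,0,0,0.02],[0,0,0,0,0,0,0.01],[0,0,0,0,0,0,0.005],[0,0,0,0,0,0,0.005],[0,0,0,0,0,0,0.005],[0,0,0,0,0,0,0.005],[0,0,0,0,0,0,0.005],[0,0,0,0,0,0,0.005]]]' 80
```

```text
clock: 6.9
position: [0.5398, -0.1769, 0.1217]
orientation: [-0.0, 0.087, 0.996, 0.0]
ft_force: [0.0, -0.6, 0.6]
grip_width: 0.0851
grip_force: 0.0
clock: 7.9
position: [0.54, -0.177, 0.1219]
orientation: [0.0, 0.087, 0.996, -0.0]
ft_force: [-1.3, -0.1, 5.8]
grip_width: 0.0149
grip_force: 78.1
```

```bash
python3 -m pendant '[[[0,0,-0.005,0,0,0,0.005],[0,0,-0.01,0,0,0,0.005],[0,0,-0.015,0,0,0,0.005],[0,0,-0.02,0,0,0,0.005],[0,0,-0.02,0,0,0,0.005],[0,0,-0.02,0,0,0,0.005],[0,0,-0.015,0,0,0,0.005],[0,0,-0.01,0,0,0,0.005],[0,0,0,0,0,0,0.005],[0,0,0,0,0,0,0.005]]]' 80
python3 - <<'E'
from h import *
np.set_printoptions(precision=4,suppress=True)
s=bot.get_state(); p=s['position']; print(p,s['ft_force'],s['torque'])
for n in ['wrist','scene','top']:
    C=cam(n); im,d=bot.camera(n); cv2.imwrite(f'pics/{n}_held.png',im[:,:,::-1]); P=cloud(C,d)
    Q=P[near(P,d,p[:2],.033,p[2]-.015,p[2]+.005)]
    if len(Q)>30:
        c=np.linalg.lstsq(np.c_[Q[:,:2]-p[:2],np.ones(len(Q))],Q[:,2],rcond=None)[0]
        print(n,len(Q),'lidtop plane',c,'circ',circ(Q,.03))
    r=bot.landmark_of(n,'strainer_tip'); print(r[:1])
    if n!='wrist' and r: print('tip at z', atz(C,r[0]['pixel'],p[2]-.101))
    Q=P[near(P,d,(.607,-.01),.045,.047,.062)]; print('pot',circ(Q,.032))
im=np.hstack([cv2.imread('pics/wrist_held.png')[150:450,150:450],cv2.imread('pics/scene_held.png')[200:350,180:330].repeat(2,0).repeat(2,1)]); cv2.imwrite('pics/crop2.png',im)
E
```

```text
clock: 8.9
position: [0.5396, -0.1768, 0.2361]
orientation: [-0.0, 0.087, 0.996, 0.0]
ft_force: [-0.2, -0.5, -1.2]
grip_width: 0.0151
grip_force: 77.9
[ 0.5396 -0.1768  0.2361] [-0.1591 -0.4948 -1.2208] [-0.0083 -0.0283 -0.048 ]
wrist 6136 lidtop plane [ 0.0934 -0.0169  0.2309] circ (array([ 0.54  , -0.1767,  0.0299]), np.float64(0.15))
[]
pot (array([ 0.6077, -0.0098,  0.0318]), np.float64(0.21))
scene 406 lidtop plane [-0.0692  0.0722  0.2313] circ (array([ 0.5411, -0.1784,  0.0299]), np.float64(0.43))
[{'pixel': [254.1, 276.0], 'confidence': 0.98}]
tip at z [ 0.5426 -0.1756  0.1351]
pot (array([ 0.6078, -0.0105,  0.0329]), np.float64(0.98))
top 174 lidtop plane [ 0.1055 -0.0706  0.2315] circ (array([ 0.5381, -0.1765,  0.0287]), np.float64(2.1))
[{'pixel': [247.9, 178.3], 'confidence': 0.41}]
tip at z [0.7248 0.1731 0.1351]
pot (array([ 0.6067, -0.0099,  0.0314]), np.float64(0.31))
```

View pics/crop2.png

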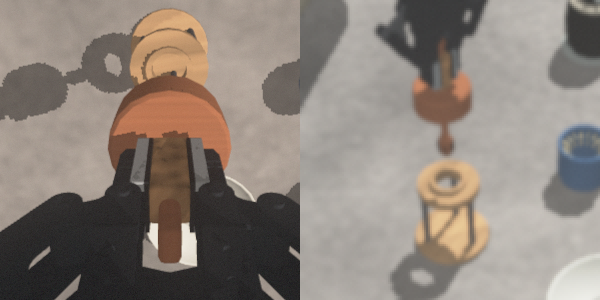

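The lid is held centred and straight, with the strainer hanging free above the stand. Next is the dip in the pot.

```bash
python3 -m pendant '[[[-0.006,0.027,0,0,0,0,0.005],[-0.0085,0.040,0,0,0,0,0.005],[-0.0085,0.040,0,0,0,0,0.005],[-0.0085,0.040,0,0,0,0,0.005],[-0.0066,0.0293,0,0,0,0,0.005],[0,0,0,0,0,0,0.005],[0,0,0,0,0,0,0.005],[0,0,0.015,0,0,0,0.005],[0,0,0.02,0,0,0,0.005],[0,0,0.01,0,0,0,0.005]]]' 80
python3 - <<'E'
from h import *
np.set_printoptions(precision=4,suppress=True)
s=bot.get_state(); p=s['position']; print(p,s['ft_force'])
C=cam('wrist'); im,d=bot.camera('wrist'); P=cloud(C,d); cv2.imwrite('pics/dip.png',im[:,:,::-1])
m=near(P,d,p[:2],.029,p[2]-.009,p[2]-.001); Q=P[m]; rng=np.random.default_rng(0);b=None
for i in range(300):
    T=Q[rng.choice(len(Q),3)]; A=np.c_[T[:,:2]-p[:2],np.ones(3)]
    if abs(np.linalg.det(A))<1e-5: continue
    c=np.linalg.solve(A,T[:,2]); e=abs(np.c_[Q[:,:2]-p[:2],np.ones(len(Q))]@c-Q[:,2])<.0006
    if b is None or e.sum()>b.sum(): b=e
c=np.linalg.lstsq(np.c_[Q[b][:,:2]-p[:2],np.ones(b.sum())],Q[b][:,2],rcond=None)[0]; print(len(Q),b.sum(),c)
for n in ['scene','top']:
    C=cam(n); im,d=bot.camera(n); cv2.imwrite(f'pics/{n}_dip.png',im[:,:,::-1]); P=cloud(C,d); Q=P[near(P,d,(.607,-.01),.045,.047,.062)]; print('pot',circ(Q,.032))
E
```

```text
clock: 10.2
position: [0.6065, -0.011, 0.1899]
orientation: [-0.001, 0.088, 0.996, -0.0]
ft_force: [-0.8, 0.2, -1.0]
grip_width: 0.015
grip_force: 78.3
[ 0.6065 -0.011   0.1899] [-0.8274  0.2031 -1.0163]
5170 3268 [-0.017   0.0026  0.1831]
pot (array([ 0.6085, -0.0104,  0.0325]), np.float64(1.01))Traceback (most recent call last):
  File "<stdin>", line 13, in <module>
  File "h.py", line 32, in circ
    Q=cv2.convexHull(Q[:,:2].astype(np.float32)).reshape(-1,2)
      ^^^^^^^^^^^^^^^^^^^^^^^^^^^^^^^^^^^^^^^^^^^^^^^^^^
AttributeError: 'NoneType' object has no attribute 'reshape'
```

Tilt is about 1°. Now down 70 mm into the pot, pause, then lift.

```bash
python3 -m pendant '[[[0,0,0.01,0,0,0,0.005],[0,0,0.015,0,0,0,0.005],[0,0,0.015,0,0,0,0.005],[0,0,0.015,0,0,0,0.005],[0,0,0.01,0,0,0,0.005],[0,0,0.005,0,0,0,0.005],[0,0,0,0,0,0,0.005],[0,0,0,0,0,0,0.005],[0,0,0,0,0,0,0.005],[0,0,0,0,0,0,0.005]]]' 80
python3 -c "
from h import *
im,d=bot.camera('scene');P=cloud(cam('scene'),d);print(circ(P[near(P,d,(.607,-.01),.045,.047,.058)],.032));cv2.imwrite('pics/dip2.png',im[180:360,200:440,::-1].repeat(3,0).repeat(3,1))"
```

```text
clock: 11.35
position: [0.6082, -0.0099, 0.1223]
orientation: [0.001, 0.087, 0.996, -0.0]
ft_force: [0.1, 0.3, -0.9]
grip_width: 0.0151
grip_force: 78.3
(array([ 0.6091, -0.0117,  0.0318]), np.float64(0.79))
```

View pics/dip2.png

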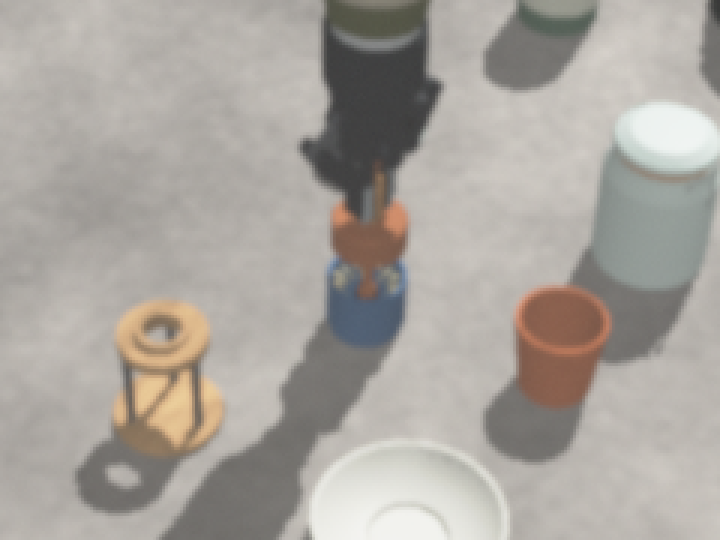

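The picture shows the strainer inside the pot's mouth, about 35 mm below the rim, with the pot unmoved. I'll lift it out and head for the mate.

```bash
python3 -m pendant '[[[0,0,-0.01,0,0,0,0.005],[0,0,-0.02,0,0,0,0.005],[0,0,-0.025,0,0,0,0.005],[0,0,-0.03,0,0,0,0.005],[0,0,-0.03,0,0,0,0.005],[0,0,-0.015,0,0,0,0.005],[0.0162,0.0189,0,0,0,0,0.005],[0.0243,0.0283,0,0,0,0,0.005],[0.0243,0.0283,0,0,0,0,0.005],[0.0243,0.0283,0,0,0,0,0.005]]]' 80
python3 -m pendant '[[[0.0243,0.0283,0,0,0,0,0.005],[0.0243,0.0283,0,0,0,0,0.005],[0.0162,0.0189,0,0,0,0,0.005],[0.0082,0.0096,0,0,0,0,0.005],[0,0,0,0,0,0,0.005],[0,0,0,0,0,0,0.005],[0,0,0,0,0,0,0.005],[0,0,0,0,0,0,0.005],[0,0,0,0,0,0,0.005],[0,0,0,0,0,0,0.005]]]' 80
cat > al.py <<'E'
from h import *
np.set_printoptions(precision=4,suppress=True)
s=bot.get_state(); p=s['position']; print(p,s['orientation'],s['ft_force'])
for n in ['wrist','top','scene']:
    C=cam(n); im,d=bot.camera(n); cv2.imwrite(f'pics/{n}_al.png',im[:,:,::-1]); P=cloud(C,d)
    for nm,xy,r,z0,z1,rad in [('lid',p[:2],.034,p[2]-.02,p[2]-.003,.03),('gasket',(.481,.204),.045,.078,.091,.034)]:
        Q=P[near(P,d,xy,r,z0,z1)]
        if len(Q)>30: print(n,nm,len(Q),*circ(Q,rad),'z98',np.percentile(Q[:,2],[50,98]))
    for l in ['strainer_tip']:
        r=bot.landmark_of(n,l)
        if r: print(n,l,r[0]['pixel'],r[0]['confidence'],atz(C,r[0]['pixel'],p[2]-.102))
E
python3 al.py
```

```text
clock: 12.4
position: [0.5372, 0.1087, 0.2526]
orientation: [0.001, 0.087, 0.996, 0.0]
ft_force: [-0.2, 0.5, -1.8]
grip_width: 0.0149
grip_force: 78.3
clock: 13.4
position: [0.481, 0.2037, 0.2515]
orientation: [-0.0, 0.087, 0.996, 0.0]
ft_force: [-0.8, -0.2, -1.5]
grip_width: 0.0147
grip_force: 78.3
[0.481  0.2037 0.2515] [-0.0001  0.0871  0.9962  0.    ] [-0.7721 -0.1696 -1.4613]
wrist lid 6096 [0.4812 0.2038 0.0298] 0.14 z98 [0.2447 0.2462]
wrist gasket 1884 [0.4811 0.2048 0.0337] 0.25 z98 [0.0844 0.0864]
top lid 177 [0.4806 0.2026 0.0293] 0.17 z98 [0.2448 0.2477]
top gasket 249 [0.4804 0.2037 0.0337] 0.47 z98 [0.0842 0.0879]
scene lid 255 [0.4828 0.2014 0.0299] 0.75 z98 [0.2451 0.2482]
scene gasket 247 [0.4839 0.2024 0.0354] 0.91 z98 [0.0857 0.0904]
scene strainer_tip [330.5, 179.3] 0.94 [0.4918 0.2019 0.1495]
```

```bash
python3 -c "
import cv2
a=cv2.imread('pics/scene_al.png')[110:250,270:390];b=cv2.imread('pics/wrist_al.png')[130:430,170:430]
import numpy as np
a=cv2.resize(a,None,fx=4,fy=4,interpolation=2);b=cv2.resize(b,(int(260*560/300)*2//3,560*2//3));c=np.zeros((560,b.shape[1],3),np.uint8);c[:b.shape[0]]=b
cv2.imwrite('pics/crop3.png',np.hstack([a,c])[:, :800])"
```

```text
(no output)
```

View pics/crop3.png

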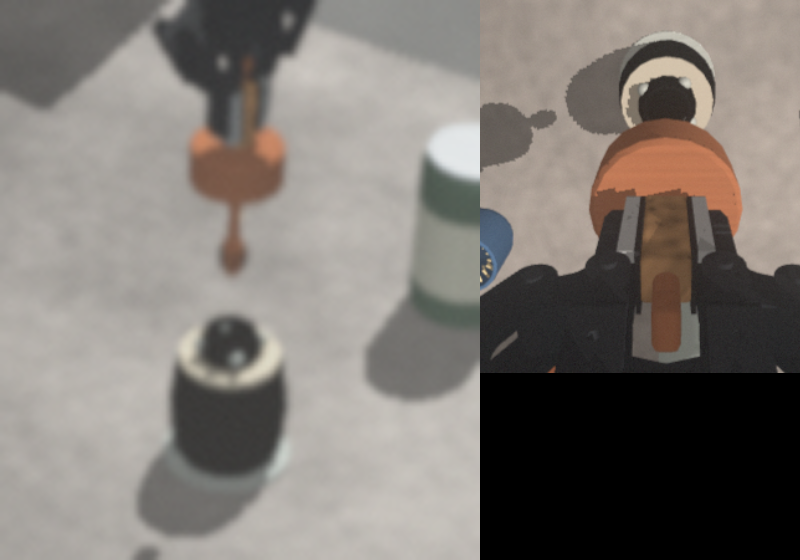

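The scene crop shows the strainer hanging in line with the mate's neck, lid column 237, tip 232, mouth 231. The wrist crop shows the lid square to the gasket. Next I'll shift 1 mm in +y and lower until just above the neck, watching the force.

```bash
python3 - <<'E'
from h import *
K,Rm,o=cam('scene')
for x in [(.4828,.2014,.2195),(.4828,.2014,.1495),(.4839,.2024,.103),(.4839,.2024,.085)]:
    q=K@(Rm.T@(np.array(x)-o)); print(x,q[:2]/q[2])
E
python3 -m pendant '[[[0.0002,0.001,0,0,0,0,0.005],[0,0,0.01,0,0,0,0.005],[0,0,0.01,0,0,0,0.005],[0,0,0.01,0,0,0,0.005],[0,0,0.01,0,0,0,0.005],[0,0,0.01,0,0,0,0.005],[0,0,0.005,0,0,0,0.005],[0,0,0,0,0,0,0.005],[0,0,0,0,0,0,0.005],[0,0,0,0,0,0,0.005]]]' 90
```

```text
(0.4828, 0.2014, 0.2195) [328.3139806  155.02290103]
(0.4828, 0.2014, 0.1495) [327.45303754 178.20973229]
(0.4839, 0.2024, 0.103) [327.46900472 192.79375184]
(0.4839, 0.2024, 0.085) [327.26033509 198.29733534]
clock: 14.7
position: [0.481, 0.2054, 0.1971]
orientation: [0.0, 0.087, 0.996, 0.0]
ft_force: [-0.2, -0.4, -1.7]
grip_width: 0.0148
grip_force: 87.6
```

The strainer has entered the opening with no force. Continuing down to just above the beads.

```bash
python3 -m pendant '[[[0,0,0.006,0,0,0,0.005],[0,0,0.006,0,0,0,0.005],[0,0,0.006,0,0,0,0.005],[0,0,0.006,0,0,0,0.005],[0,0,0.006,0,0,0,0.005],[0,0,0.006,0,0,0,0.005],[0,0,0.006,0,0,0,0.005],[0,0,0.006,0,0,0,0.005],[0,0,0.004,0,0,0,0.005],[0,0,0,0,0,0,0.005]]]' 90
python3 al.py
```

```text
clock: 15.7
position: [0.4802, 0.2052, 0.1439]
orientation: [-0.001, 0.087, 0.996, -0.0]
ft_force: [0.1, 0.1, -2.1]
grip_width: 0.0147
grip_force: 87.6
[0.4802 0.2052 0.1439] [-0.0005  0.0866  0.9962 -0.0002] [ 0.0606  0.0935 -2.0565]
wrist lid 6117 [0.4803 0.2052 0.0298] 0.2 z98 [0.1371 0.1386]
wrist gasket 2232 [0.4807 0.205  0.0337] 0.17 z98 [0.0843 0.0856]
top lid 114 [0.4804 0.204  0.0295] 0.22 z98 [0.1373 0.1405]
top gasket 101 [0.4805 0.2042 0.0339] 0.41 z98 [0.084  0.0879]
top strainer_tip [318.9, 175.1] 0.66 [0.7561 0.015  0.0419]
scene lid 205 [0.4832 0.2032 0.0301] 1.01 z98 [0.1372 0.1407]
scene gasket 217 [0.4829 0.2026 0.0351] 1.52 z98 [0.0857 0.09  ]
scene strainer_tip [328.7, 224.2] 0.42 [0.5183 0.1589 0.0419]
```

```bash
python3 -m pendant '[[[0,0,0.004,0,0,0,0.005],[0,0,0.004,0,0,0,0.005],[0,0,0.004,0,0,0,0.005],[0,0,0.002,0,0,0,0.005],[0,0,0.001,0,0,0,0.005],[0,0,0.001,0,0,0,0.005],[0,0,0.001,0,0,0,0.005],[0,0,0,0,0,0,0.005],[0,0,0,0,0,0,0.005],[0,0,0,0,0,0,0.005]]]' 110
```

```text
clock: 17.0
position: [0.4809, 0.2052, 0.128]
orientation: [0.0, 0.087, 0.996, 0.0]
ft_force: [-0.4, -0.9, 3.5]
grip_width: 0.0145
grip_force: 108.0
```

```bash
python3 -m pendant '[[[0,0,0.001,0,0,0,0.005],[0,0,0.001,0,0,0,0.005],[0,0,0.001,0,0,0,0.005],[0,0,0.001,0,0,0,0.005],[0,0,0.001,0,0,0,0.005],[0,0,0,0,0,0,0.005],[0,0,0,0,0,0,0.005],[0,0,0,0,0,0,0.005],[0,0,0,0,0,0,0.005],[0,0,0,0,0,0,0.005]]]' 110
```

```text
clock: 18.0
position: [0.4804, 0.2052, 0.1221]
orientation: [-0.0, 0.087, 0.996, -0.0]
ft_force: [2.0, -0.7, -5.4]
grip_width: 0.0146
grip_force: 107.1
```

It has clicked, and the beads now pull the lid down. Next I'll bring it onto the gasket.

```bash
python3 -m pendant '[[[0,0,0.001,0,0,0,0.005],[0,0,0.001,0,0,0,0.005],[0,0,0.001,0,0,0,0.005],[0,0,0.0005,0,0,0,0.005],[0,0,0.0005,0,0,0,0.005],[0,0,0,0,0,0,0.005],[0,0,0,0,0,0,0.005],[0,0,0,0,0,0,0.005],[0,0,0,0,0,0,0.005],[0,0,0,0,0,0,0.005]]]' 110
```

```text
clock: 19.0
position: [0.4804, 0.2053, 0.1185]
orientation: [-0.0, 0.087, 0.996, 0.0]
ft_force: [-0.1, -1.1, -4.4]
grip_width: 0.0147
grip_force: 107.2
```

```bash
python3 -m pendant '[[[0,0,0.0005,0,0,0,0.005],[0,0,0.0005,0,0,0,0.005],[0,0,0,0,0,0,0.005],[0,0,0,0,0,0,0.005],[0,0,0,0,0,0,0.005],[0,0,0,0,0,0,0.005],[0,0,0,0,0,0,0.005],[0,0,0,0,0,0,0.005],[0,0,0,0,0,0,0.005],[0,0,0,0,0,0,0.005]]]' 110
```

```text
clock: 20.0
position: [0.4807, 0.2053, 0.1176]
orientation: [0.0, 0.087, 0.996, 0.0]
ft_force: [1.2, 0.5, -1.2]
grip_width: 0.0143
grip_force: 107.3
```

```bash
python3 -m pendant '[[[0,0,0.0005,0,0,0,0.005],[0,0,0.0005,0,0,0,0.005],[0,0,0,0,0,0,0.005],[0,0,0,0,0,0,0.005],[0,0,0,0,0,0,0.005],[0,0,0,0,0,0,0.005],[0,0,0,0,0,0,0.005],[0,0,0,0,0,0,0.005],[0,0,0,0,0,0,0.005],[0,0,0,0,0,0,0.005]]]' 110
```

```text
clock: 21.0
position: [0.4807, 0.2053, 0.117]
orientation: [0.0, 0.087, 0.996, 0.0]
ft_force: [-2.3, -0.8, 5.3]
grip_width: 0.0143
grip_force: 108.4
```

The stiffness is about 6.5 N/mm, so 1.2 mm more should give roughly 13–14 N.

```bash
python3 -m pendant '[[[0,0,0.0004,0,0,0,0.005],[0,0,0.0004,0,0,0,0.005],[0,0,0.0004,0,0,0,0.005],[0,0,0,0,0,0,0.005],[0,0,0,0,0,0,0.005],[0,0,0,0,0,0,0.005],[0,0,0,0,0,0,0.005],[0,0,0,0,0,0,0.005],[0,0,0,0,0,0,0.005],[0,0,0,0,0,0,0.005]]]' 110
python3 - <<'E'
from h import *
np.set_printoptions(precision=4,suppress=True)
f=[]
for n in ['wrist','scene','top']:
    C=cam(n); im,d=bot.camera(n); cv2.imwrite(f'pics/{n}_end.png',im[:,:,::-1]); P=cloud(C,d); s=bot.get_state();f.append(s['ft_force']);p=s['position']
    Q=P[near(P,d,p[:2],.034,p[2]-.012,p[2]-.003)]; print(n,len(Q),*circ(Q,.03),np.median(Q[:,2]))
    if n=='wrist':
        m=abs(Q[:,2]-np.median(Q[:,2]))<.0015; print('plane',np.linalg.lstsq(np.c_[Q[m][:,:2]-p[:2],np.ones(m.sum())],Q[m][:,2],rcond=None)[0])
    for nm,xy,z in [('pot',(.607,-.01),.053)]:
        Q=P[near(P,d,xy,.045,z-.006,z+.006)]
        if len(Q)>30: print(nm,circ(Q,.032))
print(f,p,s['torque'])
a=cv2.imread('pics/scene_end.png')[100:400,100:450];b=cv2.imread('pics/wrist_end.png')[130:430,170:430]
cv2.imwrite('pics/crop4.png',np.hstack([a,b]))
E
```

```text
clock: 22.0
position: [0.4807, 0.2052, 0.1169]
orientation: [0.001, 0.087, 0.996, 0.0]
ft_force: [-5.0, -1.1, 13.8]
grip_width: 0.0141
grip_force: 109.8
wrist 5625 [0.4809 0.2052 0.0298] 0.15 0.11023365297935259
plane [ 0.0028 -0.0016  0.1103]
pot (array([ 0.6067, -0.0085,  0.0318]), np.float64(0.45))
scene 172 [0.4822 0.2028 0.0297] 0.77 0.11133876299580647
pot (array([ 0.6081, -0.0097,  0.0328]), np.float64(0.99))
top 92 [0.4806 0.2031 0.0282] 0.57 0.11007434944009675
pot (array([ 0.6066, -0.0098,  0.0313]), np.float64(0.35))
[array([-5.3994, -2.6644, 13.8722]), array([-4.0902, -2.9055, 13.3413]), array([-4.9371, -2.1458, 13.164 ])] [0.4808 0.2052 0.117 ] [-0.3097  0.9668 -0.0166]
```

View pics/crop4.png

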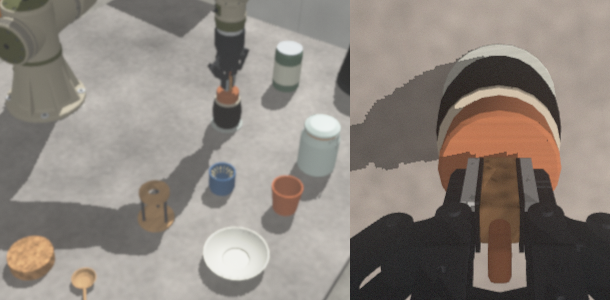

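The lid top sits at 0.1103 m, matching gasket plus 26 mm, and its slope is under 0.2°. The push is steady at about 14 N. The scene crop shows everything else in place: pot at (222,178), dish at (236,255).

```bash
python3 -c "
from rig import bot
print(bot.job_done())"
```

```text
the job is handed in; nothing more can be done
None
```

The strainer was dipped about 35 mm below the pot's rim and lifted out, the lid clicked past the beads and sits flat on the gasket, and I handed the job in at about 22 s with the cork still gripped and about 14 N pressing down; the pot measured in place, and the other things looked undisturbed in the last picture.

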